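# Put two watered desk plants back into their pots

### The job

Both little desk plants have drained after watering, so put them back together. On the round cork mat stand the terracotta saucer, on it the terracotta pot and in that the tall cactus; on the square cork mat stand the white pot, with the rosette plant in it. Centre each on what it stands on, keep the plants upright, set things down rather than dropping them, and leave the candle jar and the mouse where they are.

Things in the scene. Friction and masses are not known exactly. Their poses are not given: they have to be found in the camera images.
- round_mat_top (a point): Round cork mat, 100 mm across, 4 mm thick, fixed flat on the desk. The point is the centre of its top face, 4 mm above the desk; z is up.
- square_mat_top (a point): Square cork mat, 95 x 95 mm, 4 mm thick, fixed flat on the desk. The point is the centre of its top face, 4 mm above the desk; z is up.
- saucer_c (a point): Terracotta saucer, a shallow round dish, loose, upright: 18 mm high, 59 mm across at the foot, 66 mm at the rim; its inner floor is 5 mm above the underside and 52 mm across, the mouth 59 mm. The point is on its axis, 9 mm above its underside; z is its axis, up. 60 g.
- clay_pot_c (a point): Empty terracotta pot with a thick collar and a drain hole, loose, upright: 54 mm high, 41 mm across at the foot, 55 mm below the collar; collar: top 17 mm, 63 to 65 mm across. Mouth 57 mm inside; inner floor 5 mm above the underside, 34 mm across. The point is on its axis, 27 mm above its underside; z is its axis, up. 110 g.
- white_pot_c (a point): Empty white glazed pot with smooth straight sides, loose, upright: 46 mm high, 48 mm across at the foot, 56 mm at the rim; mouth 48 mm inside, inner floor 5 mm above the underside, 41 mm across. The point is on its axis, 23 mm above its underside; z is its axis, up. 110 g.
- cactus_c (a point): Tall ribbed cactus in a round black plastic pot, upright, 93 mm high in all. Pot: 65 mm high, 32 mm across at the foot, 43 mm below its collar; collar: top 18 mm, 49 mm across. Cactus: 28 mm above the rim, within 22 mm of the axis. Seated, the black rim is 16 mm above the terracotta rim: hold it by the collar. Point: on the axis, 46.5 mm above the underside; z up. 120 g.
- rosette_c (a point): Low grey-green rosette plant in a smaller black plastic pot, upright. Pot: 56 mm high, 32 mm across at the foot, 37 mm below its collar; collar: top 15 mm, 44 mm across. Leaves: within the collar's width, up to 16 mm above the rim. Seated, the black rim is 15 mm above the white rim: hold it by the collar. Point: on the axis, 28 mm above the underside; z up. 80 g.
- candle_c (a point): Candle jar with a steel lid and a small knob on it, 71 mm across, 88 mm high, loose; to be left alone. The point is on its axis, 44 mm above its underside.
- mouse_c (a point): White computer mouse, 104 x 58 mm, 33 mm high, loose; to be left alone. The point is its centre, 16 mm above the desk; x runs along its length.
Not all that is in view belongs to the job. What is shaped like the part that bears rosette_c but red is not meant.

How it is judged:
At the end, for the whole second after the job is handed in: Saucer on round mat and white pot on square mat within 15 mm of centre; terracotta pot on the saucer's floor within 10 mm; cactus on the terracotta pot's floor and rosette on the white pot's floor within 8 mm; heights right to 4 mm, all upright to 0.12 rad, released, at rest (horizontal distance between saucer_c and round_mat_top below 0.015 m and z of saucer_c in the frame of round_mat_top between 0.005 and 0.013 m and horizontal distance between clay_pot_c and saucer_c below 0.01 m and z of clay_pot_c in the frame of saucer_c between 0.019 and 0.027 m and horizontal distance between cactus_c and clay_pot_c below 0.008 m and z of cactus_c in the frame of clay_pot_c between 0.0205 and 0.0285 m and horizontal distance between white_pot_c and square_mat_top below 0.015 m and z of white_pot_c in the frame of square_mat_top between 0.019 and 0.027 m and horizontal distance between rosette_c and white_pot_c below 0.008 m and z of rosette_c in the frame of white_pot_c between 0.006 and 0.014 m and angle between each of saucer_c, clay_pot_c, white_pot_c, cactus_c, rosette_c's own z axis and vertical below 0.12 rad and linear speed of each of saucer, clay_pot, white_pot, cactus, rosette below 0.02 m/s and angular speed of each of saucer, clay_pot, white_pot, cactus, rosette below 0.3 rad/s); the robot touches nothing.
It fails at once if the candle jar or mouse is shifted by more than 30 mm (distance of any of candle_c, mouse_c from where it was at the start of the episode above 0.03 m).
It fails at once if a plant is tipped by more than 35 degrees (angle between any of cactus_c, rosette_c's own z axis and vertical above 0.61 rad).
It fails at once if something is dropped: it moves faster than 0.6 m/s out of the fingers (a fall of about 18 mm) ((linear speed of saucer above 0.6 m/s and contact force between saucer and the fingers below 0.01 N) or (linear speed of clay_pot above 0.6 m/s and contact force between clay_pot and the fingers below 0.01 N) or (linear speed of white_pot above 0.6 m/s and contact force between white_pot and the fingers below 0.01 N) or (linear speed of cactus above 0.6 m/s and contact force between cactus and the fingers below 0.01 N) or (linear speed of rosette above 0.6 m/s and contact force between rosette and the fingers below 0.01 N)).
It also fails if it takes over 141 s, if anything falls off the work surface, if the arm or the gripper's body presses on something with over 40 N, if the wrist force passes 120 N, or if a joint passes its speed limit or range.

### The arm

A 7-joint arm with a two-finger parallel gripper is mounted at the origin on the work surface. World frame = base frame: x ahead of the robot, y to its left, z up, the work surface at z = 0. Lengths are in m, angles in rad, forces in N, time in s.
With the tool pointing down it reaches from about 0.425 to 0.925 m from the base axis. Payload 6.8 kg.
Tool frame: the origin (TCP) lies midway between the tips of the shut fingers; the grasp point (between the pads) lies 19 mm behind it; z points along the fingers, y is the line along which they close (so a half turn about z gives the same grasp; the last joint's range is limited). The gripper opens to 85 mm and grips with 20 to 120 N. Pads are 22 mm wide; open, the fingers measure 114 mm over their backs; the gripper's body (76 mm by 85 mm) begins 54 mm behind the grasp point. The pads swing forward as they close: fully open they stand 13 mm farther back than shut.
Start: joints at [-1.34, 0.477, 0.022, 1.555, -0.011, 1.109, -0.083], TCP at [0.224, 0.637, 0.231] pointing down, gripper open.
Joint ranges: [-2.96, 2.96], [-0.34, 2.1], [-1.41, 1.46], [0.24, 2.44], [-1.37, 4.51], [0.17, 1.92], [-2.96, 2.96]. Speed limits (rad/s): [2.39, 2.39, 3.14, 3.14, 3.14, 3.14, 3.14].

### API

Orientations are given as a unit quaternion [w, x, y, z].
In Python, from station import * gives the robot as it stands. The module is installed in compiled form; this text tells all that it offers.
- The arm moves only by the shell command python3 -m jog 'ROWS' [OPENING] [FORCE]. ROWS is JSON, a list of rows, each an object of numbers: "x", "y", "z": the shift along the tool's x, y, z in m; "ax", "ay", "az": the turn, a rotation vector about the tool's x, y, z in rad. In form: [{"x": .., "y": .., "z": .., "ax": .., "ay": .., "az": ..}, ...]. A call has 1 to 12 rows; each row is the pose to reach, as a shift and turn from the pose commanded when the call began, along the tool's axes at that moment; what a row does not reach only later rows make up. A row lasts 1/10 s, in which the tool goes at most 50 mm and 8.59 degrees, less where a joint would pass 70% of its speed; a pose out of reach is approached as far as the arm can. A call with a gripper value outside its range is refused whole. OPENING is the opening, from 0 (shut) to 1 (fully open), set as the call begins (- or left out, the last holds). The fingers move at their own pace and stop on an object; FORCE is the grip in N (left out, the last holds). Time passes only in rows, so rows that repeat a pose let the fingers close. It gives the time, the measured TCP pose, the force, the opening and the grip force at its end, in the units of the state.
- get_obs(): the state, without advancing time (a new reading comes with each control period).
- read_camera(name): name is "scene" or "top" or "wrist"; returns the picture (384x512x3 uint8, red, green, blue); there is no depth.
- camera_params(name): a dict with "K" (3x3 intrinsics, pixels), "origin" and "attitude" of the camera in the world. Camera axes: x right, y up, looking along -z (the intrinsics and any distortion apply to the point x, -y, -z); pixel columns grow to the right and rows downward; lengths in m; the calibration is good to about 2 mm. The wrist camera is an equidistant fisheye: a pixel r from the principal point sees the ray r / f radians off the axis. A picture is of the moment at which its call begins: read the wrist's pose just before it. camera_params takes no time and is no camera call; for the wrist camera it gives the pose at the moment of the call.
- hand_in(): hands the job in; it is judged then, once.
The state is a dict: "t": time; "q": joint angles; "joint_vel": joint speeds; "joint_torque": joint torques, N m; "eef_pos": TCP position; "tool_rot": TCP orientation; "contact_force": force on the tool from outside, world axes, zero at the start; "torque": the same for the moment, N m; "gripper_width": opening from 0.0 (shut) to 1.0 (fully open); "grasp_force": force on a finger pad.
Only numpy, scipy, OpenCV 4.12 (cv2) and the standard library are available. Lean on these libraries where they do the work, as an engineer would, in place of code of your own. Each camera call takes 0.05 s, during which the arm holds its last target. There are 200 camera calls.

## Working session

There is one attempt and no reset: what is moved stays moved. The work goes in short steps, Python scripts to look and compute and a shell command to move; the robot and the scene stay as the last step left them, time stands still between calls to the robot, and variables do not carry over. Pictures are saved under pics/ and viewed, at most 14 in all, crops included, and the job is handed in when it is done.

```bash
mkdir -p pics; ls; cat > h.py <<'E'
from station import *
import numpy as np, cv2
from scipy.spatial.transform import Rotation as R
def cam(n):
    p=camera_params(n); a=np.array(p["attitude"],float)
    M=a if a.shape==(3,3) else R.from_quat(a[[1,2,3,0]]).as_matrix()
    return np.array(p["K"],float),np.array(p["origin"],float),M
def ray(n,u,v,c=None):
    K,o,M=c or cam(n)
    x=(u-K[0,2])/K[0,0]; y=(v-K[1,2])/K[1,1]
    if n=="wrist":
        r=np.hypot(x,y); s=np.sin(r)/r if r>1e-9 else 1
        d=np.array([x*s,-y*s,-np.cos(r)])
    else: d=np.array([x,-y,-1.])
    return o,M@d
def onz(n,u,v,z,c=None):
    o,d=ray(n,u,v,c); return o+d*(z-o[2])/d[2]
def proj(n,P,c=None):
    K,o,M=c or cam(n); q=M.T@(np.array(P)-o); x,y,w=q[0],-q[1],-q[2]
    if n=="wrist":
        h=np.hypot(x,y); t=np.arctan2(h,w); x,y,w=x/h*t,y/h*t,1
    return K[0,0]*x/w+K[0,2],K[1,1]*y/w+K[1,2]
def shot(n,f):
    c=cam(n); im=read_camera(n)[:,:,::-1].copy(); cv2.imwrite("pics/"+f,im); return im,c
E
python3 - <<'E'
from h import *
a,c=shot("scene","s0.png"); b,d=shot("top","t0.png"); w,e=shot("wrist","w0.png")
print(camera_params("top"))
for k in (c,d,e): print(k[0][0,0],k[1],k[2][:,2])
print(get_obs())
E
```

```text
pics
{'K': array([[440.46161394,   0.        , 253.28442743],
       [  0.        , 440.46161394, 191.69403311],
       [  0.        ,   0.        ,   1.        ]]), 'origin': array([0.31317377, 0.00411804, 1.20007944]), 'attitude': array([-0.70349829, -0.05599902,  0.05803267,  0.70610656])}
364.2598290596835 [ 1.08370663 -0.32549256  0.91506157] [ 0.5257696  -0.30539132  0.79391591]
440.4616139419445 [0.31317377 0.00411804 1.20007944] [-0.16073433  0.00316407  0.98699264]
297.3186396354542 [0.14511947 0.66319361 0.37268709] [-0.30722487  0.1071668   0.9455835 ]
{'t': 0.15, 'q': array([-1.34008534,  0.47765364,  0.02236209,  1.55618301, -0.01147549,
        1.10930624, -0.08312732]), 'joint_vel': array([-0.00044404, -0.00302023,  0.0003325 , -0.0041883 , -0.00039774,
       -0.0011216 , -0.00058173]), 'joint_torque': array([ 2.37114109e-03, -5.96923006e+01,  1.60994913e+00, -2.81491774e+01,
        1.26241407e-02,  6.50536836e-03, -2.94407425e-05]), 'eef_pos': array([0.22422042, 0.63620289, 0.23053771]), 'tool_rot': array([-5.55915723e-05,  1.68602200e-01,  9.85683921e-01, -7.08745337e-04]), 'contact_force': array([ 0.06230612,  0.49575334, -0.06755816]), 'torque': array([-0.02952177, -0.03248096,  0.0039144 ]), 'grasp_force': 0.0, 'gripper_width': 0.997014193280874}
```

View pics/t0.png

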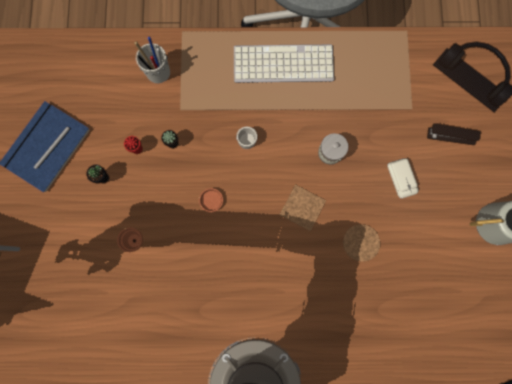

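View pics/s0.png

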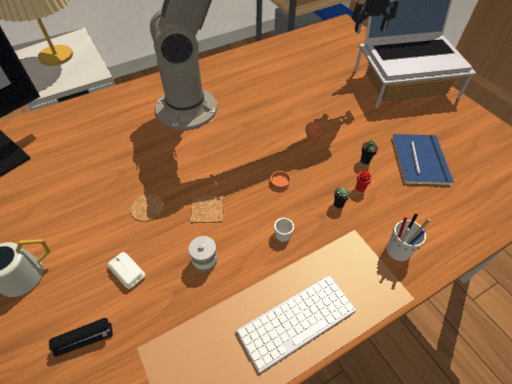

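```bash
python3 - <<'E'
from h import *
for P in [(0,0,0),(.224,.637,.23),(.6,0,0),(.6,.3,0)]: print(P,[np.round(proj(n,P)) for n in("top","scene")])
t=cv2.imread("pics/t0.png")
cv2.imwrite("pics/t0a.png",cv2.resize(t[90:260,80:280],(800,680),interpolation=cv2.INTER_CUBIC)[:600])
E
```

```text
(0, 0, 0) [array([254., 387.]), array([186., 108.])]
(0.224, 0.637, 0.23) [array([-44., 307.]), array([368.,  35.])]
(0.6, 0, 0) [array([253., 159.]), array([267., 223.])]
(0.6, 0.3, 0) [array([146., 160.]), array([347., 184.])]
```

View pics/t0a.png

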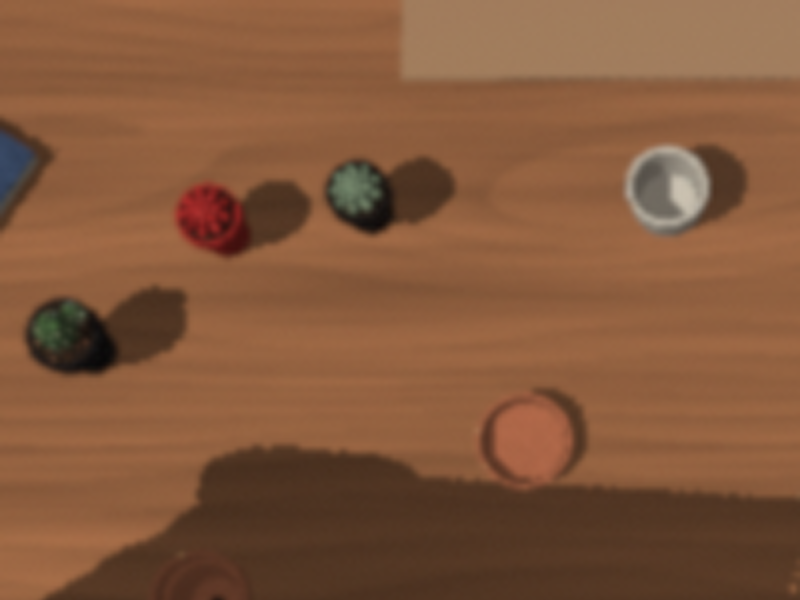

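View pics/w0.png

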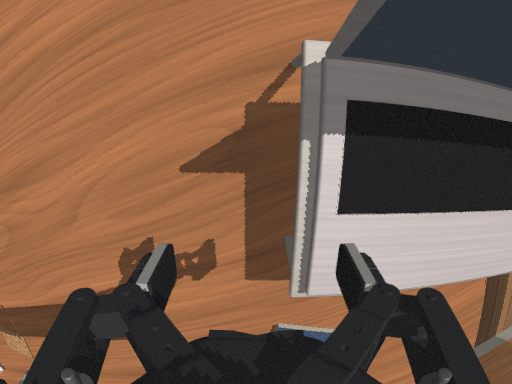

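```bash
cat > seg.py <<'E'
from h import *
im=cv2.imread("pics/t0.png"); hsv=cv2.cvtColor(im,cv2.COLOR_BGR2HSV); c=cam("top")
def blob(box,lo,hi,name,zs):
    x0,y0,x1,y1=box; m=cv2.inRange(hsv[y0:y1,x0:x1],lo,hi)
    n,l,s,ce=cv2.connectedComponentsWithStats(m); k=1+np.argmax(s[1:,4]); 
    mm=(l==k).astype(np.uint8); h=cv2.convexHull(np.vstack(cv2.findContours(mm,0,1)[0])); (e,ax,an)=cv2.fitEllipse(h) if len(h)>5 else cv2.minAreaRect(h)
    u,v=e[0]+x0,e[1]+y0
    print(name,np.round((u,v),1),np.round(ax,1),[np.round(onz("top",u,v,z,c)[:2],4) for z in zs])
blob((225,115,270,160),(0,0,90),(179,60,255),"white",(.046,))
blob((195,180,232,218),(0,120,135),(8,255,255),"saucer",(.018,))
blob((80,155,115,190),(0,0,0),(179,255,60),"cactus blk",(.065,))
blob((155,122,185,155),(0,0,0),(179,255,60),"rosette blk",(.056,))
blob((275,180,330,225),(8,0,130),(25,140,255),"sq",(.004,))
for n,(u,v,z) in dict(clay=(131,240,.054),round=(362,242,.004),sq=(303,205,.004),cact=(94,172,.08),candle=(333,148,.088),mouse=(403,178,.03),redp=(132,143,.056)).items(): print(n,onz("top",u,v,z,c)[:2].round(4))
print([hsv[r,cc] for r,cc in((242,362),(245,375),(205,303),(238,131),(247,131),(235,180),(235,120),(200,212),(192,203))])
t=im
a=cv2.resize(t[180:270,270:390],(800,600),interpolation=cv2.INTER_CUBIC)[:,:]
b=cv2.resize(t[210:270,90:170],(800,600),interpolation=cv2.INTER_CUBIC)
cv2.imwrite("pics/t0b.png",np.vstack([cv2.resize(a,(400,300)),cv2.resize(cv2.convertScaleAbs(b,alpha=2),(400,300))]))
E
python3 seg.py
```

```text
white [246.6 136.9] [20.  21.1] [array([0.6516, 0.018 ])]Traceback (most recent call last):
  File "seg.py", line 10, in <module>
    blob((195,180,232,218),(0,120,135),(8,255,255),"saucer",(.018,))
    ~~~~^^^^^^^^^^^^^^^^^^^^^^^^^^^^^^^^^^^^^^^^^^^^^^^^^^^^^^^^^^^^
  File "seg.py", line 5, in blob
    n,l,s,ce=cv2.connectedComponentsWithStats(m); k=1+np.argmax(s[1:,4]);
                                                      ~~~~~~~~~^^^^^^^^^
    return _wrapfunc(a, 'argmax', axis=axis, out=out, **kwds)
    return bound(*args, **kwds)
ValueError: attempt to get argmax of an empty sequence
```

```bash
sed -i 's/(0,120,135),(8,255,255)/(0,100,130),(9,255,255)/; s/k=1+np.argmax(s\[1:,4\]);/\n    if n<2: print(name,"none"); return\n    k=1+np.argmax(s[1:,4])/' seg.py; sed -i 's/^ if/    if/' seg.py; python3 seg.py
```

```text
white [246.6 136.9] [20.  21.1] [array([0.6516, 0.018 ])]
saucer [212.5 199.4] [19.1 21.2] [array([0.485 , 0.1108])]
cactus blk [ 97.6 174.5] [17.  23.2] [array([0.5452, 0.4089])]
rosette blk [171.  139.3] [14.4 17. ] [array([0.6428, 0.2206])]
sq [302.  204.5] [39.7 48.6] [array([ 0.472 , -0.1329])]
clay [0.3742 0.3174]
round [ 0.3692 -0.293 ]
sq [ 0.4706 -0.1357]
cact [0.5488 0.4133]
candle [ 0.6087 -0.2073]
mouse [ 0.5399 -0.4051]
redp [0.6327 0.3247]
[array([ 14, 119, 141], dtype=uint8), array([ 14, 119, 156], dtype=uint8), array([ 14, 119, 148], dtype=uint8), array([  9, 152,  94], dtype=uint8), array([ 10, 150,  75], dtype=uint8), array([ 12, 143,  80], dtype=uint8), array([ 10, 152,  77], dtype=uint8), array([  9, 149, 173], dtype=uint8), array([  9, 148, 131], dtype=uint8)]
```

View pics/t0b.png

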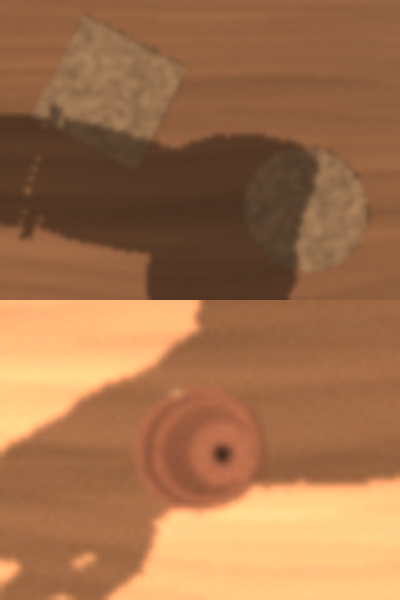

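```bash
python3 -m jog '[{"x":-0.042,"y":-0.041,"az":-0.1},{"x":-0.084,"y":-0.082,"az":-0.2},{"x":-0.126,"y":-0.123,"az":-0.3},{"x":-0.168,"y":-0.164,"az":-0.339},{"x":-0.21,"y":-0.205,"az":-0.339},{"x":-0.252,"y":-0.246,"az":-0.339},{"x":-0.294,"y":-0.287,"az":-0.339},{"x":-0.336,"y":-0.328,"az":-0.339},{"x":-0.378,"y":-0.369,"az":-0.339},{"x":-0.421,"y":-0.409,"az":-0.339},{"x":-0.421,"y":-0.409,"az":-0.339},{"x":-0.421,"y":-0.409,"az":-0.339}]' 1
python3 -m jog '[{},{},{}]' 
python3 - <<'E'
from h import *
o=get_obs(); print(o["eef_pos"],o["tool_rot"],o["contact_force"],o["t"])
w,e=shot("wrist","w1.png"); print(camera_params("wrist"))
print(proj("wrist",(.485,.111,.018)))
t,_=shot("top","t1.png")
E
```

```text
[0.22422042 0.63620289 0.23053771] [-5.55915723e-05  1.68602200e-01  9.85683921e-01 -7.08745337e-04] [ 0.06230612  0.49575334 -0.06755816] 0.15
{'K': array([[297.31863964,   0.        , 255.86880203],
       [  0.        , 297.31863964, 187.29584741],
       [  0.        ,   0.        ,   1.        ]]), 'origin': array([0.14515513, 0.66329553, 0.37296636]), 'attitude': array([ 0.80479408, -0.13420321, -0.09587036,  0.57017967])}
(np.float64(70.90850832374596), np.float64(350.5673246567168))validation failed for argument at $[0]...
validation failed for argument at $[0]...
```

View pics/w1.png

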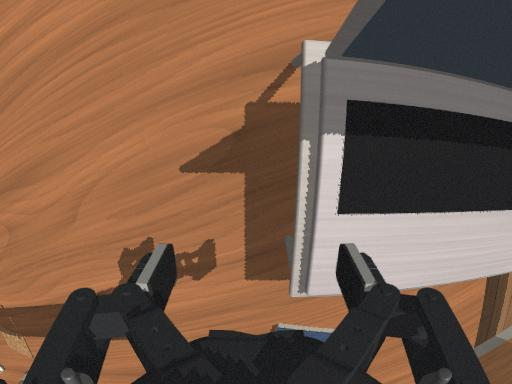

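```bash
python3 -m jog '[{"x":-0.042,"y":-0.041,"z":0,"ax":0,"ay":0,"az":-0.1},{"x":-0.084,"y":-0.082,"z":0,"ax":0,"ay":0,"az":-0.2},{"x":-0.126,"y":-0.123,"z":0,"ax":0,"ay":0,"az":-0.3},{"x":-0.168,"y":-0.164,"z":0,"ax":0,"ay":0,"az":-0.339},{"x":-0.21,"y":-0.205,"z":0,"ax":0,"ay":0,"az":-0.339},{"x":-0.252,"y":-0.246,"z":0,"ax":0,"ay":0,"az":-0.339},{"x":-0.294,"y":-0.287,"z":0,"ax":0,"ay":0,"az":-0.339},{"x":-0.336,"y":-0.328,"z":0,"ax":0,"ay":0,"az":-0.339},{"x":-0.378,"y":-0.369,"z":0,"ax":0,"ay":0,"az":-0.339},{"x":-0.421,"y":-0.409,"z":0,"ax":0,"ay":0,"az":-0.339},{"x":-0.421,"y":-0.409,"z":0,"ax":0,"ay":0,"az":-0.339},{"x":-0.421,"y":-0.409,"z":0,"ax":0,"ay":0,"az":-0.339}]' 1
python3 - <<'E'
from h import *
o=get_obs(); print(o["eef_pos"],o["tool_rot"],o["contact_force"],o["t"])
w,e=shot("wrist","w1.png")
print(proj("wrist",(.485,.111,.018)))
t,_=shot("top","t1.png")
E
```

```text
t: 1.45
eef_pos: [0.4865, 0.1076, 0.2316]
tool_rot: [0.0, 0.001, 1.0, -0.0]
contact_force: [0.8, -0.5, -1.4]
gripper_width: 0.999
grasp_force: 0.0
[0.48645485 0.10757702 0.23161821] [ 4.27115508e-04  1.25140988e-03  9.99999114e-01 -1.52737875e-04] [ 0.79513668 -0.45552058 -1.40935318] 1.45
(np.float64(263.8941190252369), np.float64(153.9018708712552))
```

View pics/w1.png

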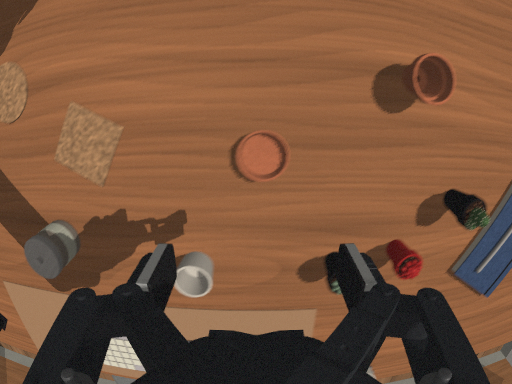

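```bash
cat > wseg.py <<'E'
from h import *
def wb(im,c,box,lo,hi,z,name):
    x0,y0,x1,y1=box; h=cv2.cvtColor(im,cv2.COLOR_BGR2HSV)[y0:y1,x0:x1]
    m=cv2.morphologyEx(cv2.inRange(h,lo,hi),cv2.MORPH_OPEN,np.ones((2,2)))
    cs=max(cv2.findContours(m,0,1)[0],key=cv2.contourArea); hl=cv2.convexHull(cs).reshape(-1,2)
    P=np.array([onz("wrist",u+x0,v+y0,z,c)[:2] for u,v in hl])
    (cx,cy),r=cv2.minEnclosingCircle((P*1000).astype(np.float32)); (e,ax,_)=cv2.fitEllipse((P*1000).astype(np.float32))
    rc=cv2.minAreaRect((P*1000).astype(np.float32))
    print(name,"px",(hl.mean(0)+[x0,y0]).round(),"circ",round(cx,1),round(cy,1),round(r,1),"ell",np.round(e,1),np.round(ax,1),"rect",np.round(rc[0],1),np.round(rc[1],1))
E
python3 - <<'E'
from wseg import *
im=cv2.imread("pics/w1.png"); c=cam("wrist"); h=cv2.cvtColor(im,cv2.COLOR_BGR2HSV)
for p in [(262,157),(240,150),(300,157),(437,80),(415,80),(460,60),(8,95),(89,144),(60,90),(420,60)]: print(p,h[p[1],p[0]])
wb(im,c,(225,120,300,190),(0,0,0),(8,255,255),.018,"saucer")
wb(im,c,(400,40,470,110),(0,0,0),(8,255,255),.054,"clay")
wb(im,c,(40,95,130,190),(12,0,120),(30,150,255),.004,"sq")
wb(im,c,(0,55,40,130),(12,0,120),(30,150,255),.004,"rnd")
E
```

```text
(262, 157) [  9 148 184]
(240, 150) [  9 153 158]
(300, 157) [ 13 142 149]
(437, 80) [ 10 128  78]
(415, 80) [  9 149 135]
(460, 60) [ 12 147 163]
(8, 95) [ 14 120 147]
(89, 144) [ 14 118 140]
(60, 90) [ 12 146 152]
(420, 60) [  9 155 178]Traceback (most recent call last):
  File "<stdin>", line 4, in <module>
  File "wseg.py", line 5, in wb
    cs=max(cv2.findContours(m,0,1)[0],key=cv2.contourArea); hl=cv2.convexHull(cs).reshape(-1,2)
ValueError: max() iterable argument is empty
```

```bash
python3 - <<'E'
from wseg import *
im=cv2.imread("pics/w1.png"); c=cam("wrist")
wb(im,c,(225,120,300,190),(0,100,100),(10,255,255),.018,"saucer")
wb(im,c,(400,40,470,110),(0,100,110),(10,255,255),.054,"clay")
wb(im,c,(40,95,130,190),(12,60,90),(30,131,255),.004,"sq")
wb(im,c,(0,55,40,130),(12,60,90),(30,131,255),.004,"rnd")
wb(im,c,(176,250,220,300),(0,0,80),(179,70,255),.046,"white")
E
```

```text
saucer px [261. 160.] circ 487.9 113.9 34.1 ell [487.4 113.3] [65.5 67.5] rect [487.3 112.8] [65.5 64.6]
clay px [435.  79.] circ 380.6 320.2 33.4 ell [380.2 320.1] [63.8 65.8] rect [379.8 320.4] [62.9 64.3]
sq px [ 84. 147.] circ 465.4 -135.2 66.5 ell [ 467.8 -134.9] [105.3 170.8] rect [ 466.2 -134.8] [95.6 97.1]
rnd px [16. 96.] circ 369.9 -288.7 50.8 ell [ 370. -290.] [ 99.4 103.1] rect [ 372.4 -275.1] [72.1 99.4]
white px [198. 274.] circ 645.1 18.5 40.1 ell [646.8  19.4] [55.5 81.5] rect [645.1  18.9] [51.6 79. ]
```

```bash
python3 -m jog '[{"x":-0.001,"y":0.005,"z":0.04,"ax":0,"ay":0,"az":0},{"x":-0.001,"y":0.005,"z":0.08,"ax":0,"ay":0,"az":0},{"x":-0.001,"y":0.005,"z":0.12,"ax":0,"ay":0,"az":0},{"x":-0.001,"y":0.005,"z":0.16,"ax":0,"ay":0,"az":0},{"x":-0.001,"y":0.005,"z":0.18,"ax":0,"ay":0,"az":0},{"x":-0.001,"y":0.005,"z":0.19,"ax":0,"ay":0,"az":0},{"x":-0.001,"y":0.005,"z":0.19,"ax":0,"ay":0,"az":0},{"x":-0.001,"y":0.005,"z":0.19,"ax":0,"ay":0,"az":0}]' 1 30
```

```text
t: 2.35
eef_pos: [0.4872, 0.1164, 0.0422]
tool_rot: [0.001, -0.0, 1.0, 0.0]
contact_force: [0.3, -0.5, 0.7]
gripper_width: 1.002
grasp_force: 0.0
```

```bash
python3 -m jog '[{"x":0,"y":-0.003,"z":0.015,"ax":0,"ay":0,"az":0},{"x":0,"y":-0.003,"z":0.03,"ax":0,"ay":0,"az":0},{"x":0,"y":-0.003,"z":0.036,"ax":0,"ay":0,"az":0},{"x":0,"y":-0.003,"z":0.041,"ax":0,"ay":0,"az":0},{"x":0,"y":-0.003,"z":0.041,"ax":0,"ay":0,"az":0},{"x":0,"y":-0.003,"z":0.041,"ax":0,"ay":0,"az":0}]' 1 30
python3 -m jog '[{"x":0,"y":0,"z":0,"ax":0,"ay":0,"az":0},{"x":0,"y":0,"z":0,"ax":0,"ay":0,"az":0},{"x":0,"y":0,"z":0,"ax":0,"ay":0,"az":0},{"x":0,"y":0,"z":0,"ax":0,"ay":0,"az":0},{"x":0,"y":0,"z":0,"ax":0,"ay":0,"az":0},{"x":0,"y":0,"z":0,"ax":0,"ay":0,"az":0},{"x":0,"y":0,"z":0,"ax":0,"ay":0,"az":0}]' 0 30
python3 - <<'E'
from h import *
shot("wrist","w2.png")
E
```

```text
t: 2.95
eef_pos: [0.4869, 0.1131, 0.0009]
tool_rot: [0.0, -0.0, 1.0, 0.0]
contact_force: [-0.6, -0.5, -0.1]
gripper_width: 1.0
grasp_force: 0.0
t: 3.65
eef_pos: [0.4869, 0.1132, 0.0015]
tool_rot: [0.0, 0.0, 1.0, 0.0]
contact_force: [-2.6, 0.0, 12.1]
gripper_width: 0.741
grasp_force: 29.8
```

View pics/w2.png

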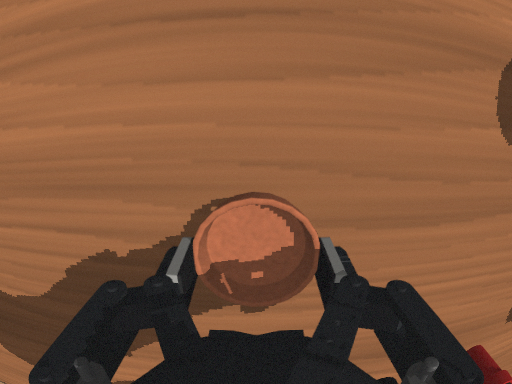

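```bash
python3 -m jog '[{"x":0,"y":0,"z":-0.005,"ax":0,"ay":0,"az":0},{"x":0,"y":0,"z":-0.015,"ax":0,"ay":0,"az":0},{"x":0,"y":0,"z":-0.03,"ax":0,"ay":0,"az":0},{"x":0,"y":0,"z":-0.05,"ax":0,"ay":0,"az":0},{"x":0,"y":0,"z":-0.06,"ax":0,"ay":0,"az":0},{"x":0,"y":0,"z":-0.06,"ax":0,"ay":0,"az":0}]' - 30
python3 -m jog '[{"x":0,"y":-0.015,"z":0,"ax":0,"ay":0,"az":0},{"x":0.01,"y":-0.045,"z":0,"ax":0,"ay":0,"az":0},{"x":0.02,"y":-0.08,"z":0,"ax":0,"ay":0,"az":0},{"x":0.03,"y":-0.12,"z":0,"ax":0,"ay":0,"az":0},{"x":0.04,"y":-0.16,"z":0,"ax":0,"ay":0,"az":0},{"x":0.052,"y":-0.2,"z":0,"ax":0,"ay":0,"az":0},{"x":0.064,"y":-0.24,"z":0,"ax":0,"ay":0,"az":0},{"x":0.076,"y":-0.28,"z":0,"ax":0,"ay":0,"az":0},{"x":0.088,"y":-0.32,"z":0,"ax":0,"ay":0,"az":0},{"x":0.1,"y":-0.355,"z":0,"ax":0,"ay":0,"az":0},{"x":0.11,"y":-0.385,"z":0,"ax":0,"ay":0,"az":0},{"x":0.117,"y":-0.4,"z":0,"ax":0,"ay":0,"az":0}]' 
python3 -m jog '[{"x":0,"y":-0.002,"z":0,"ax":0,"ay":0,"az":0},{"x":0,"y":-0.002,"z":0,"ax":0,"ay":0,"az":0},{"x":0,"y":-0.002,"z":0,"ax":0,"ay":0,"az":0}]' 
python3 - <<'E'
from wseg import *
im,c=shot("wrist","w3.png")
wb(im,c,(130,60,380,230),(12,40,60),(30,131,255),.004,"rnd")
E
```

```text
t: 4.3
eef_pos: [0.4875, 0.1133, 0.0618]
tool_rot: [0.001, -0.0, 1.0, 0.001]
contact_force: [-0.7, -0.2, 0.4]
gripper_width: 0.732
grasp_force: 33.0
t: 5.5
eef_pos: [0.3667, -0.2905, 0.0595]
tool_rot: [-0.001, 0.002, 1.0, -0.0]
contact_force: [-0.6, 0.2, -0.9]
gripper_width: 0.74
grasp_force: 33.0
t: 5.8
eef_pos: [0.3695, -0.288, 0.0598]
tool_rot: [-0.0, -0.001, 1.0, 0.0]
contact_force: [0.3, 1.0, -0.6]
gripper_width: 0.733
grasp_force: 33.0
rnd px [247. 178.] circ 367.7 -289.1 49.9 ell [ 367.3 -289. ] [98.5 99.4] rect [ 352.5 -289.4] [68.7 99. ]
```

View pics/w3.png

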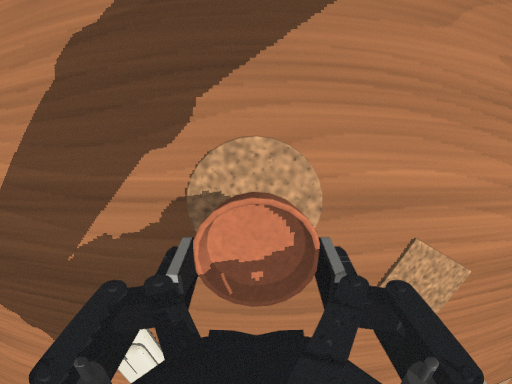

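```bash
python3 -m jog '[{"x":0.001,"y":-0.001,"z":0.015,"ax":0,"ay":0,"az":0},{"x":0.001,"y":-0.001,"z":0.03,"ax":0,"ay":0,"az":0},{"x":0.001,"y":-0.001,"z":0.042,"ax":0,"ay":0,"az":0},{"x":0.001,"y":-0.001,"z":0.048,"ax":0,"ay":0,"az":0},{"x":0.001,"y":-0.001,"z":0.051,"ax":0,"ay":0,"az":0},{"x":0.001,"y":-0.001,"z":0.053,"ax":0,"ay":0,"az":0},{"x":0.001,"y":-0.001,"z":0.054,"ax":0,"ay":0,"az":0},{"x":0.001,"y":-0.001,"z":0.054,"ax":0,"ay":0,"az":0}]'
```

```text
t: 6.65
eef_pos: [0.3687, -0.2902, 0.0065]
tool_rot: [0.0, -0.0, 1.0, -0.0]
contact_force: [0.7, -0.1, -1.1]
gripper_width: 0.732
grasp_force: 33.0
```

```bash
python3 -m jog '[{"x":0,"y":0,"z":0.001,"ax":0,"ay":0,"az":0},{"x":0,"y":0,"z":0.001,"ax":0,"ay":0,"az":0},{"x":0,"y":0,"z":0.002,"ax":0,"ay":0,"az":0},{"x":0,"y":0,"z":0.002,"ax":0,"ay":0,"az":0}]'
```

```text
t: 7.05
eef_pos: [0.3688, -0.2903, 0.0054]
tool_rot: [0.0, 0.0, 1.0, 0.0]
contact_force: [-3.0, 2.8, 17.0]
gripper_width: 0.742
grasp_force: 34.1
```

```bash
python3 -m jog '[{"x":0,"y":0,"z":0,"ax":0,"ay":0,"az":0},{"x":0,"y":0,"z":0,"ax":0,"ay":0,"az":0},{"x":0,"y":0,"z":0,"ax":0,"ay":0,"az":0},{"x":0,"y":0,"z":0,"ax":0,"ay":0,"az":0},{"x":0,"y":0,"z":0,"ax":0,"ay":0,"az":0},{"x":0,"y":0,"z":-0.01,"ax":0,"ay":0,"az":0},{"x":0,"y":0,"z":-0.03,"ax":0,"ay":0,"az":0},{"x":0,"y":0,"z":-0.06,"ax":0,"ay":0,"az":0},{"x":0,"y":0,"z":-0.1,"ax":0,"ay":0,"az":0},{"x":0,"y":0,"z":-0.15,"ax":0,"ay":0,"az":0},{"x":0,"y":0,"z":-0.15,"ax":0,"ay":0,"az":0},{"x":0,"y":0,"z":-0.15,"ax":0,"ay":0,"az":0}]' 1
python3 - <<'E'
from wseg import *
im,c=shot("wrist","w4.png")
wb(im,c,(130,60,380,270),(12,40,60),(30,131,255),.004,"rnd")
wb(im,c,(130,60,380,270),(0,100,80),(10,255,255),.022,"saucer")
E
python3 -m jog '[{"x":-0.03,"y":0.04,"z":0,"ax":0,"ay":0,"az":0},{"x":-0.06,"y":0.08,"z":0,"ax":0,"ay":0,"az":0},{"x":-0.08,"y":0.125,"z":0,"ax":0,"ay":0,"az":0},{"x":-0.09,"y":0.175,"z":0,"ax":0,"ay":0,"az":0},{"x":-0.095,"y":0.225,"z":0,"ax":0,"ay":0,"az":0},{"x":-0.1,"y":0.275,"z":0,"ax":0,"ay":0,"az":0},{"x":-0.1,"y":0.325,"z":0,"ax":0,"ay":0,"az":0},{"x":-0.1,"y":0.375,"z":0,"ax":0,"ay":0,"az":0},{"x":-0.09,"y":0.425,"z":0,"ax":0,"ay":0,"az":0},{"x":-0.075,"y":0.47,"z":0,"ax":0,"ay":0,"az":0},{"x":-0.055,"y":0.515,"z":0,"ax":0,"ay":0,"az":0},{"x":-0.03,"y":0.56,"z":0,"ax":0,"ay":0,"az":0}]'
python3 -m jog '[{"x":0.018,"y":0.03,"z":0,"ax":0,"ay":0,"az":0},{"x":0.018,"y":0.05,"z":0,"ax":0,"ay":0,"az":0},{"x":0.018,"y":0.05,"z":0,"ax":0,"ay":0,"az":0},{"x":0.018,"y":0.05,"z":0,"ax":0,"ay":0,"az":0}]'
python3 - <<'E'
from wseg import *
im,c=shot("wrist","w5.png")
print(proj("wrist",(.38,.32,.054)))
wb(im,c,(170,60,350,270),(0,100,30),(10,255,255),.054,"clay")
E
```

```text
t: 8.25
eef_pos: [0.3692, -0.2903, 0.1559]
tool_rot: [0.002, -0.0, 1.0, -0.001]
contact_force: [0.5, -0.3, -0.7]
gripper_width: 1.001
grasp_force: 0.0
rnd px [260. 167.] circ 368.3 -288.8 50.2 ell [ 368.3 -288.6] [99.5 99.7] rect [ 368.1 -288.4] [99.3 99.1]
saucer px [259. 173.] circ 366.9 -289.7 32.6 ell [ 366.8 -289.6] [64.6 64.8] rect [ 366.9 -289.6] [63.8 64.2]
t: 9.5
eef_pos: [0.3975, 0.2698, 0.1527]
tool_rot: [-0.001, 0.0, 1.0, -0.001]
contact_force: [0.4, -0.2, -0.2]
gripper_width: 1.0
grasp_force: 0.0
t: 9.9
eef_pos: [0.3805, 0.3175, 0.1528]
tool_rot: [-0.001, -0.0, 1.0, -0.001]
contact_force: [0.0, -0.9, -0.4]
gripper_width: 1.003
grasp_force: 0.0
(np.float64(260.24932380391255), np.float64(187.22541721849788))
clay px [265. 183.] circ 375.4 324.5 33.1 ell [375.5 324.3] [64.2 65.8] rect [375.4 324.5] [64.  65.2]
```

View pics/w5.png

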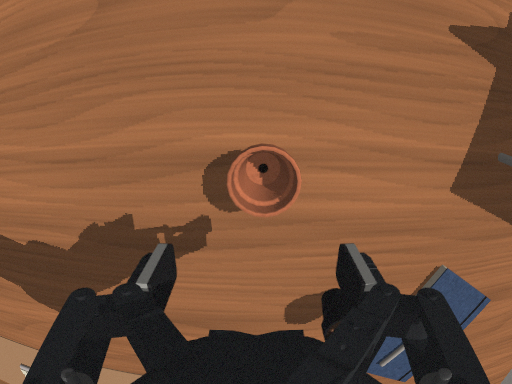

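```bash
python3 -m jog '[{"x":0.005,"y":0.006,"z":0.03,"ax":0,"ay":0,"az":0},{"x":0.005,"y":0.006,"z":0.06,"ax":0,"ay":0,"az":0},{"x":0.005,"y":0.006,"z":0.075,"ax":0,"ay":0,"az":0},{"x":0.005,"y":0.006,"z":0.075,"ax":0,"ay":0,"az":0},{"x":0.005,"y":0.006,"z":0.075,"ax":0,"ay":0,"az":0}]'
python3 - <<'E'
from wseg import *
im,c=shot("wrist","w6.png")
wb(im,c,(170,60,350,270),(0,100,30),(10,255,255),.054,"clay")
print(get_obs()["eef_pos"])
E
```

```text
t: 10.45
eef_pos: [0.3766, 0.3234, 0.0793]
tool_rot: [-0.0, 0.001, 1.0, -0.0]
contact_force: [-0.5, 0.9, 0.8]
gripper_width: 1.004
grasp_force: 0.0
clay px [260. 219.] circ 374.0 324.4 33.8 ell [374.4 324.4] [63.8 67.4] rect [373.9 324.6] [63.7 66.8]
[0.37691851 0.32409569 0.07992126]
```

```bash
python3 -m jog '[{"x":0.002,"y":0,"z":0.02,"ax":0,"ay":0,"az":0},{"x":0.002,"y":0,"z":0.04,"ax":0,"ay":0,"az":0},{"x":0.002,"y":0,"z":0.047,"ax":0,"ay":0,"az":0},{"x":0.002,"y":0,"z":0.047,"ax":0,"ay":0,"az":0},{"x":0.002,"y":0,"z":0.047,"ax":0,"ay":0,"az":0}]'
python3 -m jog '[{"x":0,"y":0,"z":0,"ax":0,"ay":0,"az":0},{"x":0,"y":0,"z":0,"ax":0,"ay":0,"az":0},{"x":0,"y":0,"z":0,"ax":0,"ay":0,"az":0},{"x":0,"y":0,"z":0,"ax":0,"ay":0,"az":0},{"x":0,"y":0,"z":0,"ax":0,"ay":0,"az":0},{"x":0,"y":0,"z":0,"ax":0,"ay":0,"az":0}]' 0 40
```

```text
t: 11.0
eef_pos: [0.3748, 0.325, 0.0332]
tool_rot: [0.0, 0.0, 1.0, 0.0]
contact_force: [0.0, 0.3, 0.1]
gripper_width: 1.0
grasp_force: 0.0
t: 11.6
eef_pos: [0.3749, 0.3251, 0.0337]
tool_rot: [0.001, 0.0, 1.0, 0.001]
contact_force: [-1.3, -2.0, 11.1]
gripper_width: 0.72
grasp_force: 40.8
```

```bash
python3 -m jog '[{"x":0,"y":0,"z":-0.005,"ax":0,"ay":0,"az":0},{"x":0,"y":0,"z":-0.02,"ax":0,"ay":0,"az":0},{"x":0,"y":0,"z":-0.05,"ax":0,"ay":0,"az":0},{"x":0,"y":0,"z":-0.08,"ax":0,"ay":0,"az":0},{"x":0,"y":0,"z":-0.08,"ax":0,"ay":0,"az":0}]'
python3 -m jog '[{"x":-0.015,"y":-0.015,"z":0,"ax":0,"ay":0,"az":0},{"x":-0.04,"y":-0.045,"z":0,"ax":0,"ay":0,"az":0},{"x":-0.065,"y":-0.08,"z":0,"ax":0,"ay":0,"az":0},{"x":-0.08,"y":-0.12,"z":0,"ax":0,"ay":0,"az":0},{"x":-0.09,"y":-0.165,"z":0,"ax":0,"ay":0,"az":0},{"x":-0.095,"y":-0.21,"z":0,"ax":0,"ay":0,"az":0},{"x":-0.1,"y":-0.255,"z":0,"ax":0,"ay":0,"az":0},{"x":-0.1,"y":-0.3,"z":0,"ax":0,"ay":0,"az":0},{"x":-0.1,"y":-0.345,"z":0,"ax":0,"ay":0,"az":0},{"x":-0.095,"y":-0.39,"z":0,"ax":0,"ay":0,"az":0},{"x":-0.085,"y":-0.435,"z":0,"ax":0,"ay":0,"az":0},{"x":-0.07,"y":-0.475,"z":0,"ax":0,"ay":0,"az":0}]'
python3 -m jog '[{"x":0.02,"y":-0.035,"z":0,"ax":0,"ay":0,"az":0},{"x":0.045,"y":-0.07,"z":0,"ax":0,"ay":0,"az":0},{"x":0.065,"y":-0.1,"z":0,"ax":0,"ay":0,"az":0},{"x":0.073,"y":-0.125,"z":0,"ax":0,"ay":0,"az":0},{"x":0.078,"y":-0.14,"z":0,"ax":0,"ay":0,"az":0},{"x":0.078,"y":-0.14,"z":0,"ax":0,"ay":0,"az":0},{"x":0.078,"y":-0.14,"z":0,"ax":0,"ay":0,"az":0}]'
python3 - <<'E'
from wseg import *
im,c=shot("wrist","w7.png")
wb(im,c,(170,60,350,270),(0,100,30),(10,255,255),.135,"clay?")
print(get_obs()["eef_pos"])
E
```

```text
t: 12.1
eef_pos: [0.376, 0.3266, 0.1161]
tool_rot: [0.002, 0.0, 1.0, 0.003]
contact_force: [0.9, 0.3, -1.2]
gripper_width: 0.718
grasp_force: 43.9
t: 13.3
eef_pos: [0.4438, -0.1525, 0.112]
tool_rot: [0.0, 0.0, 1.0, -0.0]
contact_force: [-1.1, -0.1, -0.9]
gripper_width: 0.719
grasp_force: 43.9
t: 14.0
eef_pos: [0.3661, -0.2898, 0.1119]
tool_rot: [-0.0, 0.0, 1.0, 0.0]
contact_force: [-0.1, 1.1, -1.3]
gripper_width: 0.718
grasp_force: 43.9
clay? px [261. 200.] circ 345.2 -290.3 36.2 ell [ 367.7 -290. ] [ 60.5 116.7] rect [ 337.4 -290.1] [60.3 56.3]
[ 0.36639642 -0.28920887  0.11191136]
```

View pics/w7.png

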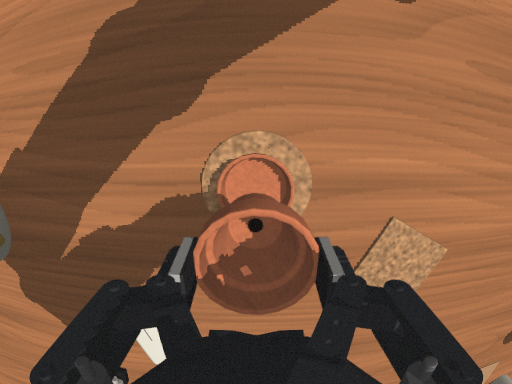

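```bash
python3 -m jog '[{"x":0,"y":0,"z":0.015,"ax":0,"ay":0,"az":0},{"x":0,"y":0,"z":0.035,"ax":0,"ay":0,"az":0},{"x":0,"y":0,"z":0.05,"ax":0,"ay":0,"az":0},{"x":0,"y":0,"z":0.058,"ax":0,"ay":0,"az":0},{"x":0,"y":0,"z":0.063,"ax":0,"ay":0,"az":0},{"x":0,"y":0,"z":0.066,"ax":0,"ay":0,"az":0},{"x":0,"y":0,"z":0.068,"ax":0,"ay":0,"az":0},{"x":0,"y":0,"z":0.068,"ax":0,"ay":0,"az":0}]'
python3 -m jog '[{"x":0,"y":0,"z":0.001,"ax":0,"ay":0,"az":0},{"x":0,"y":0,"z":0.001,"ax":0,"ay":0,"az":0},{"x":0,"y":0,"z":0.002,"ax":0,"ay":0,"az":0},{"x":0,"y":0,"z":0.002,"ax":0,"ay":0,"az":0}]'
```

```text
t: 14.85
eef_pos: [0.3665, -0.2904, 0.0445]
tool_rot: [0.0, -0.0, 1.0, -0.0]
contact_force: [0.2, 0.6, -0.7]
gripper_width: 0.715
grasp_force: 43.9
t: 15.25
eef_pos: [0.3667, -0.2906, 0.0429]
tool_rot: [0.0, -0.0, 1.0, -0.0]
contact_force: [-0.3, 1.9, 6.8]
gripper_width: 0.714
grasp_force: 44.4
```

```bash
python3 -m jog '[{"x":0,"y":0,"z":0,"ax":0,"ay":0,"az":0},{"x":0,"y":0,"z":0,"ax":0,"ay":0,"az":0},{"x":0,"y":0,"z":0,"ax":0,"ay":0,"az":0},{"x":0,"y":0,"z":0,"ax":0,"ay":0,"az":0},{"x":0,"y":0,"z":0,"ax":0,"ay":0,"az":0},{"x":0,"y":0,"z":-0.01,"ax":0,"ay":0,"az":0},{"x":0,"y":0,"z":-0.03,"ax":0,"ay":0,"az":0},{"x":0,"y":0,"z":-0.07,"ax":0,"ay":0,"az":0},{"x":0,"y":0,"z":-0.11,"ax":0,"ay":0,"az":0},{"x":0,"y":0,"z":-0.15,"ax":0,"ay":0,"az":0},{"x":0,"y":0,"z":-0.15,"ax":0,"ay":0,"az":0},{"x":0,"y":0,"z":-0.15,"ax":0,"ay":0,"az":0}]' 1
python3 - <<'E'
from wseg import *
im,c=shot("wrist","w8.png")
wb(im,c,(130,60,380,270),(12,40,60),(30,131,255),.004,"rnd")
wb(im,c,(170,60,350,300),(0,100,30),(10,255,255),.063,"clay")
E
python3 -m jog '[{"x":-0.035,"y":0.035,"z":0,"ax":0,"ay":0,"az":0},{"x":-0.06,"y":0.075,"z":0,"ax":0,"ay":0,"az":0},{"x":-0.08,"y":0.12,"z":0,"ax":0,"ay":0,"az":0},{"x":-0.09,"y":0.17,"z":0,"ax":0,"ay":0,"az":0},{"x":-0.1,"y":0.22,"z":0,"ax":0,"ay":0,"az":0},{"x":-0.11,"y":0.27,"z":0,"ax":0,"ay":0,"az":0},{"x":-0.12,"y":0.315,"z":0,"ax":0,"ay":0,"az":0},{"x":-0.13,"y":0.365,"z":0,"ax":0,"ay":0,"az":0},{"x":-0.14,"y":0.415,"z":0,"ax":0,"ay":0,"az":0},{"x":-0.15,"y":0.46,"z":0,"ax":0,"ay":0,"az":0},{"x":-0.16,"y":0.505,"z":0,"ax":0,"ay":0,"az":0},{"x":-0.17,"y":0.55,"z":0,"ax":0,"ay":0,"az":0}]'
python3 -m jog '[{"x":-0.01,"y":0.045,"z":0,"ax":0,"ay":0,"az":0},{"x":-0.01,"y":0.09,"z":0,"ax":0,"ay":0,"az":0},{"x":-0.01,"y":0.135,"z":0,"ax":0,"ay":0,"az":0},{"x":-0.01,"y":0.148,"z":0,"ax":0,"ay":0,"az":0},{"x":-0.01,"y":0.148,"z":0,"ax":0,"ay":0,"az":0},{"x":-0.01,"y":0.148,"z":0,"ax":0,"ay":0,"az":0}]'
python3 - <<'E'
from wseg import *
im,c=shot("wrist","w9.png")
print(proj("wrist",(.545,.41,.065)))
wb(im,c,(170,60,330,240),(0,0,0),(179,255,45),.065,"cactus")
E
```

```text
t: 16.45
eef_pos: [0.3667, -0.2906, 0.1936]
tool_rot: [0.001, -0.0, 1.0, -0.001]
contact_force: [0.0, 0.5, 0.4]
gripper_width: 1.001
grasp_force: 0.0
rnd px [360. 224.] circ 462.4 -134.6 63.4 ell [ 459.5 -145.4] [ 98.4 169.5] rect [ 460.3 -135.6] [91.5 95.5]
clay px [257. 171.] circ 363.9 -290.1 35.9 ell [ 364.6 -290.4] [63.2 72.8] rect [ 363.6 -290.6] [71.1 63. ]
t: 17.7
eef_pos: [0.5352, 0.261, 0.1903]
tool_rot: [-0.002, -0.0, 1.0, -0.001]
contact_force: [0.4, 0.2, 0.3]
gripper_width: 1.003
grasp_force: 0.0
t: 18.3
eef_pos: [0.5462, 0.4055, 0.1908]
tool_rot: [-0.001, 0.0, 1.0, -0.001]
contact_force: [0.2, -0.1, 0.1]
gripper_width: 0.999
grasp_force: 0.0
(np.float64(262.12653482423144), np.float64(176.943524082744))
cactus px [269. 179.] circ 546.9 417.5 26.1 ell [547.6 417.6] [47.2 51.7] rect [547.2 418.6] [48.4 47.5]
```

View pics/w9.png

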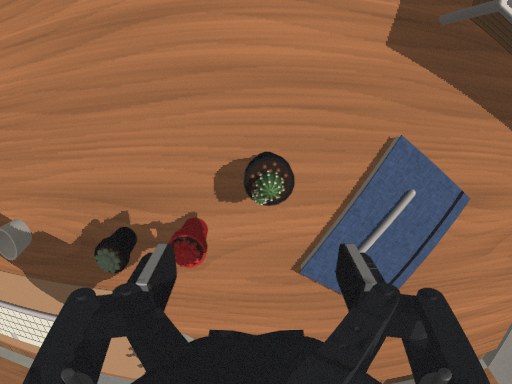

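```bash
python3 -m jog '[{"x":-0.001,"y":0.011,"z":0.03,"ax":0,"ay":0,"az":0},{"x":-0.001,"y":0.011,"z":0.06,"ax":0,"ay":0,"az":0},{"x":-0.001,"y":0.011,"z":0.085,"ax":0,"ay":0,"az":0},{"x":-0.001,"y":0.011,"z":0.085,"ax":0,"ay":0,"az":0},{"x":-0.001,"y":0.011,"z":0.085,"ax":0,"ay":0,"az":0}]'
python3 - <<'E'
from wseg import *
im,c=shot("wrist","w10.png")
wb(im,c,(200,100,330,235),(0,0,0),(179,255,45),.065,"cactus")
print(get_obs()["eef_pos"])
cv2.imwrite("pics/w10a.png",cv2.resize(im[100:300,150:370],(660,600)))
E
```

```text
t: 18.85
eef_pos: [0.5479, 0.4168, 0.1077]
tool_rot: [-0.0, 0.001, 1.0, -0.001]
contact_force: [0.3, 0.2, 0.4]
gripper_width: 1.001
grasp_force: 0.0
cactus px [256. 203.] circ 543.8 417.8 27.3 ell [548.1 418. ] [46.7 61.7] rect [539.7 418.1] [47.6 45.9]
[0.54840434 0.41782492 0.10881591]
```

View pics/w10a.png

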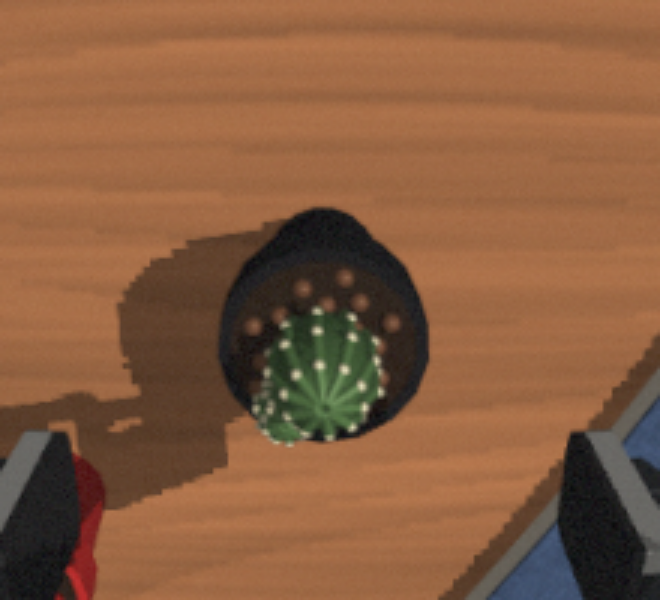

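```bash
python3 - <<'E'
from h import *
for v in (181,214,246.5): print(onz("wrist",258,v,.065))
E
python3 -m jog '[{"x":0,"y":0,"z":0.02,"ax":0,"ay":0,"az":0},{"x":0,"y":0,"z":0.04,"ax":0,"ay":0,"az":0},{"x":0,"y":0,"z":0.05,"ax":0,"ay":0,"az":0},{"x":0,"y":0,"z":0.057,"ax":0,"ay":0,"az":0},{"x":0,"y":0,"z":0.057,"ax":0,"ay":0,"az":0},{"x":0,"y":0,"z":0.057,"ax":0,"ay":0,"az":0}]'
```

```text
[0.52438504 0.41873966 0.065     ]
[0.54812769 0.41878321 0.065     ]
[0.57395984 0.41884298 0.065     ]
t: 19.5
eef_pos: [0.5477, 0.4191, 0.0513]
tool_rot: [0.001, -0.0, 1.0, 0.0]
contact_force: [-0.3, 0.3, -0.4]
gripper_width: 0.997
grasp_force: 0.0
```

```bash
python3 -m jog '[{"x":0,"y":0,"z":0,"ax":0,"ay":0,"az":0},{"x":0,"y":0,"z":0,"ax":0,"ay":0,"az":0},{"x":0,"y":0,"z":0,"ax":0,"ay":0,"az":0},{"x":0,"y":0,"z":0,"ax":0,"ay":0,"az":0},{"x":0,"y":0,"z":0,"ax":0,"ay":0,"az":0},{"x":0,"y":0,"z":0,"ax":0,"ay":0,"az":0},{"x":0,"y":0,"z":0,"ax":0,"ay":0,"az":0},{"x":0,"y":0,"z":0,"ax":0,"ay":0,"az":0}]' 0 40
python3 -m jog '[{"x":0,"y":0,"z":-0.003,"ax":0,"ay":0,"az":0},{"x":0,"y":0,"z":-0.01,"ax":0,"ay":0,"az":0},{"x":0,"y":0,"z":-0.02,"ax":0,"ay":0,"az":0},{"x":0,"y":0,"z":-0.04,"ax":0,"ay":0,"az":0},{"x":0,"y":0,"z":-0.07,"ax":0,"ay":0,"az":0},{"x":0,"y":0,"z":-0.1,"ax":0,"ay":0,"az":0},{"x":0,"y":0,"z":-0.1,"ax":0,"ay":0,"az":0},{"x":0,"y":0,"z":-0.1,"ax":0,"ay":0,"az":0}]'
python3 - <<'E'
from h import *
im,c=shot("wrist","w11.png")
cv2.imwrite("pics/w11a.png",cv2.resize(im[100:350,130:380],(500,500)))
E
```

```text
t: 20.3
eef_pos: [0.5476, 0.4189, 0.0512]
tool_rot: [0.001, -0.0, 1.0, 0.0]
contact_force: [-1.1, -1.8, 6.1]
gripper_width: 0.553
grasp_force: 41.0
t: 21.1
eef_pos: [0.5474, 0.419, 0.1515]
tool_rot: [0.001, -0.0, 1.0, 0.001]
contact_force: [0.3, -0.4, -2.2]
gripper_width: 0.554
grasp_force: 41.4
```

View pics/w11a.png

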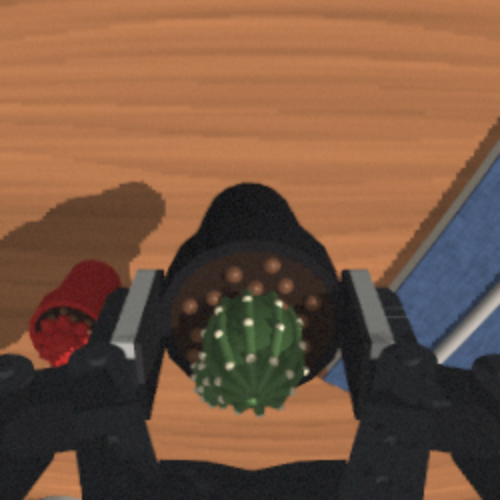

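```bash
python3 -m jog '[{"x":0.002,"y":-0.012,"z":0,"ax":0,"ay":0,"az":0},{"x":0.006,"y":-0.035,"z":0,"ax":0,"ay":0,"az":0},{"x":0.012,"y":-0.065,"z":0,"ax":0,"ay":0,"az":0},{"x":0.02,"y":-0.1,"z":0,"ax":0,"ay":0,"az":0},{"x":0.028,"y":-0.14,"z":0,"ax":0,"ay":0,"az":0},{"x":0.036,"y":-0.18,"z":0,"ax":0,"ay":0,"az":0},{"x":0.044,"y":-0.22,"z":0,"ax":0,"ay":0,"az":0},{"x":0.052,"y":-0.26,"z":0,"ax":0,"ay":0,"az":0},{"x":0.06,"y":-0.3,"z":0,"ax":0,"ay":0,"az":0},{"x":0.067,"y":-0.34,"z":0,"ax":0,"ay":0,"az":0},{"x":0.073,"y":-0.38,"z":0,"ax":0,"ay":0,"az":0},{"x":0.078,"y":-0.42,"z":0,"ax":0,"ay":0,"az":0}]'
python3 -m jog '[{"x":0.006,"y":-0.04,"z":0,"ax":0,"ay":0,"az":0},{"x":0.014,"y":-0.08,"z":0,"ax":0,"ay":0,"az":0},{"x":0.026,"y":-0.12,"z":0,"ax":0,"ay":0,"az":0},{"x":0.042,"y":-0.16,"z":0,"ax":0,"ay":0,"az":0},{"x":0.06,"y":-0.2,"z":0,"ax":0,"ay":0,"az":0},{"x":0.078,"y":-0.235,"z":0,"ax":0,"ay":0,"az":0},{"x":0.092,"y":-0.262,"z":0,"ax":0,"ay":0,"az":0},{"x":0.1,"y":-0.28,"z":0,"ax":0,"ay":0,"az":0},{"x":0.103,"y":-0.289,"z":0,"ax":0,"ay":0,"az":0},{"x":0.103,"y":-0.289,"z":0,"ax":0,"ay":0,"az":0},{"x":0.103,"y":-0.289,"z":0,"ax":0,"ay":0,"az":0}]'
python3 - <<'E'
from wseg import *
print(get_obs()["eef_pos"])
im,c=shot("wrist","w12.png")
wb(im,c,(150,60,370,250),(0,100,30),(10,255,255),.063,"clay")
wb(im,c,(150,60,370,330),(0,0,0),(179,255,45),.165,"cactus")
E
```

```text
t: 22.35
eef_pos: [0.4671, -0.0037, 0.1494]
tool_rot: [-0.001, 0.0, 1.0, -0.0]
contact_force: [1.5, -0.2, -1.4]
gripper_width: 0.55
grasp_force: 41.4
t: 23.45
eef_pos: [0.3663, -0.2893, 0.1499]
tool_rot: [-0.0, -0.0, 1.0, 0.0]
contact_force: [0.2, 0.7, -1.2]
gripper_width: 0.553
grasp_force: 41.4
[ 0.36633161 -0.28930887  0.14990686]
clay px [259. 180.] circ 362.2 -291.4 35.8 ell [ 365.1 -290.6] [62.8 76.4] rect [ 357.4 -291.5] [60.6 63.8]
cactus px [245. 241.] circ 401.4 -287.0 72.5 ell [ 457.2 -290.8] [145.3 256.9] rect [ 375.3 -286.8] [139.2  92.5]
```

```bash
python3 -m jog '[{"x":0,"y":-0.001,"z":0.01,"ax":0,"ay":0,"az":0},{"x":0,"y":-0.001,"z":0.022,"ax":0,"ay":0,"az":0},{"x":0,"y":-0.001,"z":0.034,"ax":0,"ay":0,"az":0},{"x":0,"y":-0.001,"z":0.046,"ax":0,"ay":0,"az":0},{"x":0,"y":-0.001,"z":0.058,"ax":0,"ay":0,"az":0},{"x":0,"y":-0.001,"z":0.068,"ax":0,"ay":0,"az":0},{"x":0,"y":-0.001,"z":0.075,"ax":0,"ay":0,"az":0},{"x":0,"y":-0.001,"z":0.079,"ax":0,"ay":0,"az":0},{"x":0,"y":-0.001,"z":0.082,"ax":0,"ay":0,"az":0},{"x":0,"y":-0.001,"z":0.082,"ax":0,"ay":0,"az":0}]'
python3 -m jog '[{"x":0,"y":0,"z":0.001,"ax":0,"ay":0,"az":0},{"x":0,"y":0,"z":0.002,"ax":0,"ay":0,"az":0},{"x":0,"y":0,"z":0.002,"ax":0,"ay":0,"az":0}]'
```

```text
t: 24.5
eef_pos: [0.3662, -0.2914, 0.0681]
tool_rot: [-0.0, -0.0, 1.0, 0.0]
contact_force: [-0.5, 0.5, -2.1]
gripper_width: 0.559
grasp_force: 41.4
t: 24.8
eef_pos: [0.3664, -0.2914, 0.0664]
tool_rot: [0.0, -0.0, 1.0, -0.0]
contact_force: [0.1, -0.3, -1.5]
gripper_width: 0.555
grasp_force: 41.4
```

```bash
python3 -m jog '[{"x":0,"y":0.001,"z":0.001,"ax":0,"ay":0,"az":0},{"x":0,"y":0.001,"z":0.002,"ax":0,"ay":0,"az":0},{"x":0,"y":0.001,"z":0.002,"ax":0,"ay":0,"az":0}]'
```

```text
t: 25.1
eef_pos: [0.3669, -0.2905, 0.0651]
tool_rot: [0.001, -0.0, 1.0, -0.0]
contact_force: [-0.5, 1.5, 8.2]
gripper_width: 0.554
grasp_force: 42.2
```

```bash
python3 -m jog '[{"x":0,"y":0,"z":0,"ax":0,"ay":0,"az":0},{"x":0,"y":0,"z":0,"ax":0,"ay":0,"az":0},{"x":0,"y":0,"z":0,"ax":0,"ay":0,"az":0},{"x":0,"y":0,"z":0,"ax":0,"ay":0,"az":0},{"x":0,"y":0,"z":0,"ax":0,"ay":0,"az":0},{"x":0,"y":0,"z":0,"ax":0,"ay":0,"az":0},{"x":0,"y":0,"z":-0.01,"ax":0,"ay":0,"az":0},{"x":0,"y":0,"z":-0.03,"ax":0,"ay":0,"az":0},{"x":0,"y":0,"z":-0.07,"ax":0,"ay":0,"az":0},{"x":0,"y":0,"z":-0.11,"ax":0,"ay":0,"az":0},{"x":0,"y":0,"z":-0.13,"ax":0,"ay":0,"az":0},{"x":0,"y":0,"z":-0.13,"ax":0,"ay":0,"az":0}]' 1
python3 - <<'E'
from wseg import *
im,c=shot("wrist","w13.png")
wb(im,c,(200,110,320,250),(0,0,0),(179,255,45),.079,"cactus")
wb(im,c,(170,60,350,300),(0,100,30),(10,255,255),.063,"clay")
E
python3 -m jog '[{"x":-0.03,"y":0.033,"z":0,"ax":0,"ay":0,"az":0},{"x":-0.06,"y":0.066,"z":0,"ax":0,"ay":0,"az":0},{"x":-0.09,"y":0.1,"z":0,"ax":0,"ay":0,"az":0},{"x":-0.12,"y":0.133,"z":0,"ax":0,"ay":0,"az":0},{"x":-0.15,"y":0.166,"z":0,"ax":0,"ay":0,"az":0},{"x":-0.18,"y":0.2,"z":0,"ax":0,"ay":0,"az":0},{"x":-0.21,"y":0.233,"z":0,"ax":0,"ay":0,"az":0},{"x":-0.24,"y":0.266,"z":0,"ax":0,"ay":0,"az":0},{"x":-0.27,"y":0.295,"z":0,"ax":0,"ay":0,"az":0},{"x":-0.283,"y":0.308,"z":0,"ax":0,"ay":0,"az":0},{"x":-0.283,"y":0.308,"z":0,"ax":0,"ay":0,"az":0},{"x":-0.283,"y":0.308,"z":0,"ax":0,"ay":0,"az":0}]'
python3 - <<'E'
from wseg import *
print(get_obs()["eef_pos"])
im,c=shot("wrist","w14.png"); print(proj("wrist",(.65,.018,.046),c))
wb(im,c,(190,100,330,235),(0,0,60),(179,70,255),.046,"white")
E
```

```text
t: 26.3
eef_pos: [0.368, -0.2916, 0.1981]
tool_rot: [0.003, 0.0, 1.0, -0.002]
contact_force: [0.4, 0.5, -0.0]
gripper_width: 1.001
grasp_force: 0.0
cactus px [257. 178.] circ 366.1 -290.4 25.9 ell [ 366.7 -291. ] [47.1 51.7] rect [ 366.1 -290.1] [47.6 48.6]
clay px [265. 167.] circ 363.3 -290.7 35.6 ell [ 365.2 -290.5] [62.8 74.1] rect [ 360.2 -289.9] [62.7 63.8]
t: 27.55
eef_pos: [0.6481, 0.0171, 0.1928]
tool_rot: [-0.001, -0.0, 1.0, -0.0]
contact_force: [-0.7, -0.9, -0.5]
gripper_width: 1.001
grasp_force: 0.0
[0.64805596 0.01708875 0.19276187]
(np.float64(257.18974518576755), np.float64(174.81822775220428))
white px [260. 177.] circ 651.9 20.5 29.7 ell [652.7  20.4] [54.7 59.4] rect [653.6  20.4] [56.3 56. ]
```

```bash
python3 -m jog '[{"x":-0.005,"y":0.003,"z":0.04,"ax":0,"ay":0,"az":0},{"x":-0.005,"y":0.003,"z":0.08,"ax":0,"ay":0,"az":0},{"x":-0.005,"y":0.003,"z":0.11,"ax":0,"ay":0,"az":0},{"x":-0.005,"y":0.003,"z":0.12,"ax":0,"ay":0,"az":0},{"x":-0.005,"y":0.003,"z":0.12,"ax":0,"ay":0,"az":0},{"x":-0.005,"y":0.003,"z":0.12,"ax":0,"ay":0,"az":0}]'
python3 - <<'E'
from wseg import *
print(get_obs()["eef_pos"])
im,c=shot("wrist","w15.png"); print(proj("wrist",(.653,.0205,.046),c))
wb(im,c,(190,120,325,290),(0,0,60),(179,70,255),.046,"white")
E
```

```text
t: 28.2
eef_pos: [0.655, 0.02, 0.0759]
tool_rot: [0.001, 0.0, 1.0, -0.0]
contact_force: [0.0, 0.8, 0.8]
gripper_width: 1.004
grasp_force: 0.0
[0.65503473 0.01998221 0.07587612]
(np.float64(257.5140988648817), np.float64(220.45928616988715))
white px [258. 216.] circ 649.6 19.9 31.3 ell [650.9  20.2] [53.9 62.7] rect [651.2  21.3] [55.3 60.1]
```

```bash
python3 -m jog '[{"x":0.0015,"y":0,"z":0.02,"ax":0,"ay":0,"az":0},{"x":0.0015,"y":0,"z":0.04,"ax":0,"ay":0,"az":0},{"x":0.0015,"y":0,"z":0.055,"ax":0,"ay":0,"az":0},{"x":0.0015,"y":0,"z":0.063,"ax":0,"ay":0,"az":0},{"x":0.0015,"y":0,"z":0.063,"ax":0,"ay":0,"az":0},{"x":0.0015,"y":0,"z":0.063,"ax":0,"ay":0,"az":0}]'
python3 -m jog '[{"x":0,"y":0,"z":0,"ax":0,"ay":0,"az":0},{"x":0,"y":0,"z":0,"ax":0,"ay":0,"az":0},{"x":0,"y":0,"z":0,"ax":0,"ay":0,"az":0},{"x":0,"y":0,"z":0,"ax":0,"ay":0,"az":0},{"x":0,"y":0,"z":0,"ax":0,"ay":0,"az":0},{"x":0,"y":0,"z":0,"ax":0,"ay":0,"az":0},{"x":0,"y":0,"z":0,"ax":0,"ay":0,"az":0},{"x":0,"y":0,"z":0,"ax":0,"ay":0,"az":0}]' 0 40
python3 -m jog '[{"x":0,"y":0,"z":-0.003,"ax":0,"ay":0,"az":0},{"x":0,"y":0,"z":-0.01,"ax":0,"ay":0,"az":0},{"x":0,"y":0,"z":-0.02,"ax":0,"ay":0,"az":0},{"x":0,"y":0,"z":-0.04,"ax":0,"ay":0,"az":0},{"x":0,"y":0,"z":-0.06,"ax":0,"ay":0,"az":0},{"x":0,"y":0,"z":-0.06,"ax":0,"ay":0,"az":0},{"x":0,"y":0,"z":-0.06,"ax":0,"ay":0,"az":0}]'
python3 - <<'E'
from wseg import *
im,c=shot("wrist","w16.png")
wb(im,c,(200,100,315,320),(0,0,60),(179,60,255),.106,"white")
E
```

```text
t: 28.85
eef_pos: [0.6533, 0.0207, 0.012]
tool_rot: [0.001, -0.0, 1.0, 0.0]
contact_force: [1.2, 0.8, 0.8]
gripper_width: 0.997
grasp_force: 0.0
t: 29.65
eef_pos: [0.6533, 0.0207, 0.0125]
tool_rot: [0.001, -0.0, 1.0, 0.0]
contact_force: [-1.7, -0.4, 5.1]
gripper_width: 0.627
grasp_force: 41.4
t: 30.35
eef_pos: [0.653, 0.0207, 0.0719]
tool_rot: [0.001, -0.0, 1.0, 0.0]
contact_force: [-0.2, -0.9, -1.0]
gripper_width: 0.627
grasp_force: 42.2
white px [260. 250.] circ 645.4 20.7 33.3 ell [647.7  20.4] [53.3 69.7] rect [643.7  20.5] [53.4 63.4]
```

```bash
python3 -m jog '[{"x":0.01,"y":-0.008,"z":0,"ax":0,"ay":0,"az":0},{"x":0.03,"y":-0.025,"z":0,"ax":0,"ay":0,"az":0},{"x":0.06,"y":-0.05,"z":0,"ax":0,"ay":0,"az":0},{"x":0.09,"y":-0.075,"z":0,"ax":0,"ay":0,"az":0},{"x":0.12,"y":-0.1,"z":0,"ax":0,"ay":0,"az":0},{"x":0.15,"y":-0.125,"z":0,"ax":0,"ay":0,"az":0},{"x":0.175,"y":-0.145,"z":0,"ax":0,"ay":0,"az":0},{"x":0.187,"y":-0.155,"z":0,"ax":0,"ay":0,"az":0},{"x":0.187,"y":-0.155,"z":0,"ax":0,"ay":0,"az":0},{"x":0.187,"y":-0.155,"z":0,"ax":0,"ay":0,"az":0}]'
python3 - <<'E'
from wseg import *
print(get_obs()["eef_pos"])
im,c=shot("wrist","w17.png")
h=cv2.cvtColor(im,cv2.COLOR_BGR2HSV); m=cv2.inRange(h,(12,60,50),(30,131,255)); m[270:]=0
cs=max(cv2.findContours(cv2.morphologyEx(m,cv2.MORPH_OPEN,np.ones((3,3))),0,1)[0],key=cv2.contourArea)
hl=cv2.convexHull(cs).reshape(-1,2); P=np.array([onz("wrist",u,v,.004,c)[:2] for u,v in hl])*1000
print(np.c_[cv2.approxPolyDP(cv2.convexHull(P.astype(np.float32)),3,True).reshape(-1,2)].round(1)); print(cv2.minAreaRect(P.astype(np.float32)))
E
```

```text
t: 31.4
eef_pos: [0.4666, -0.1338, 0.0713]
tool_rot: [0.0, -0.0, 1.0, 0.0]
contact_force: [0.6, 0.4, -0.7]
gripper_width: 0.63
grasp_force: 42.3
[ 0.46658741 -0.1337742   0.07130505]
[[ 400.6 -152.4]
 [ 483.5 -195.5]
 [ 495.7 -173.4]
 [ 494.7  -96.3]
 [ 443.6  -70. ]]
((463.5330505371094, -132.85635375976562), (95.2117919921875, 95.13389587402344), 62.044803619384766)
```

```bash
python3 -m jog '[{"x":0.002,"y":0,"z":0.015,"ax":0,"ay":0,"az":0},{"x":0.002,"y":0,"z":0.03,"ax":0,"ay":0,"az":0},{"x":0.002,"y":0,"z":0.042,"ax":0,"ay":0,"az":0},{"x":0.002,"y":0,"z":0.048,"ax":0,"ay":0,"az":0},{"x":0.002,"y":0,"z":0.052,"ax":0,"ay":0,"az":0},{"x":0.002,"y":0,"z":0.053,"ax":0,"ay":0,"az":0},{"x":0.002,"y":0,"z":0.053,"ax":0,"ay":0,"az":0}]'
python3 -m jog '[{"x":0,"y":0,"z":0.001,"ax":0,"ay":0,"az":0},{"x":0,"y":0,"z":0.002,"ax":0,"ay":0,"az":0},{"x":0,"y":0,"z":0.002,"ax":0,"ay":0,"az":0},{"x":0,"y":0,"z":0.002,"ax":0,"ay":0,"az":0}]'
```

```text
t: 32.15
eef_pos: [0.4641, -0.1343, 0.0185]
tool_rot: [0.0, -0.0, 1.0, -0.0]
contact_force: [-0.7, -0.3, -1.1]
gripper_width: 0.628
grasp_force: 42.3
t: 32.55
eef_pos: [0.464, -0.1344, 0.0165]
tool_rot: [0.0, -0.0, 1.0, -0.0]
contact_force: [0.1, 0.1, 0.3]
gripper_width: 0.627
grasp_force: 42.3
```

```bash
python3 -m jog '[{"x":0,"y":0,"z":0.001,"ax":0,"ay":0,"az":0},{"x":0,"y":0,"z":0.001,"ax":0,"ay":0,"az":0},{"x":0,"y":0,"z":0.001,"ax":0,"ay":0,"az":0}]'
```

```text
t: 32.85
eef_pos: [0.464, -0.1345, 0.0163]
tool_rot: [0.0, 0.0, 1.0, -0.0]
contact_force: [-3.8, 0.9, 13.8]
gripper_width: 0.634
grasp_force: 43.1
```

```bash
python3 -m jog '[{"x":0,"y":0,"z":0,"ax":0,"ay":0,"az":0},{"x":0,"y":0,"z":0,"ax":0,"ay":0,"az":0},{"x":0,"y":0,"z":0,"ax":0,"ay":0,"az":0},{"x":0,"y":0,"z":0,"ax":0,"ay":0,"az":0},{"x":0,"y":0,"z":0,"ax":0,"ay":0,"az":0},{"x":0,"y":0,"z":0,"ax":0,"ay":0,"az":0},{"x":0,"y":0,"z":-0.01,"ax":0,"ay":0,"az":0},{"x":0,"y":0,"z":-0.04,"ax":0,"ay":0,"az":0},{"x":0,"y":0,"z":-0.08,"ax":0,"ay":0,"az":0},{"x":0,"y":0,"z":-0.12,"ax":0,"ay":0,"az":0},{"x":0,"y":0,"z":-0.17,"ax":0,"ay":0,"az":0},{"x":0,"y":0,"z":-0.17,"ax":0,"ay":0,"az":0}]' 1
python3 - <<'E'
from wseg import *
im,c=shot("wrist","w18.png")
wb(im,c,(190,100,325,250),(0,0,60),(179,60,255),.05,"white")
wb(im,c,(130,80,390,260),(12,60,50),(30,131,255),.004,"sq")
E
python3 -m jog '[{"x":-0.02,"y":0.04,"z":0,"ax":0,"ay":0,"az":0},{"x":-0.04,"y":0.08,"z":0,"ax":0,"ay":0,"az":0},{"x":-0.06,"y":0.12,"z":0,"ax":0,"ay":0,"az":0},{"x":-0.08,"y":0.16,"z":0,"ax":0,"ay":0,"az":0},{"x":-0.1,"y":0.2,"z":0,"ax":0,"ay":0,"az":0},{"x":-0.12,"y":0.24,"z":0,"ax":0,"ay":0,"az":0},{"x":-0.14,"y":0.28,"z":0,"ax":0,"ay":0,"az":0},{"x":-0.16,"y":0.32,"z":0,"ax":0,"ay":0,"az":0},{"x":-0.18,"y":0.357,"z":0,"ax":0,"ay":0,"az":0},{"x":-0.18,"y":0.357,"z":0,"ax":0,"ay":0,"az":0},{"x":-0.18,"y":0.357,"z":0,"ax":0,"ay":0,"az":0}]'
python3 - <<'E'
from wseg import *
print(get_obs()["eef_pos"])
im,c=shot("wrist","w19.png"); print(proj("wrist",(.643,.2206,.056),c))
wb(im,c,(205,100,320,235),(0,0,0),(179,255,45),.056,"ros")
h=cv2.cvtColor(im,cv2.COLOR_BGR2HSV); print([h[int(v),262] for v in (165,175,185,195,205)])
E
```

```text
t: 34.05
eef_pos: [0.4677, -0.1351, 0.1923]
tool_rot: [0.006, 0.0, 1.0, -0.001]
contact_force: [0.0, -0.5, -1.2]
gripper_width: 0.996
grasp_force: 0.0
white px [258. 169.] circ 463.1 -133.0 29.4 ell [ 463.6 -133.9] [54.1 58.1] rect [ 464.4 -133.9] [54.8 55.3]
sq px [258. 159.] circ 463.9 -131.2 66.0 ell [ 464.6 -131.2] [122.6 124.6] rect [ 464.6 -131.9] [96.  95.6]
t: 35.2
eef_pos: [0.6427, 0.2234, 0.1838]
tool_rot: [-0.001, -0.001, 1.0, -0.0]
contact_force: [-0.1, -1.7, -0.3]
gripper_width: 0.999
grasp_force: 0.0
[0.64269649 0.22340879 0.18381238]
(np.float64(253.3717035996076), np.float64(178.73094136764394))
ros px [261. 179.] circ 645.1 227.6 23.6 ell [646.4 227.9] [41.7 48.7] rect [643.  226.8] [42.7 42. ]
[array([13, 85, 42], dtype=uint8), array([48, 52, 88], dtype=uint8), array([ 49,  49, 141], dtype=uint8), array([ 50,  51, 126], dtype=uint8), array([ 12, 141, 146], dtype=uint8)]
```

```bash
python3 -m jog '[{"x":-0.003,"y":0.004,"z":0.04,"ax":0,"ay":0,"az":0},{"x":-0.003,"y":0.004,"z":0.07,"ax":0,"ay":0,"az":0},{"x":-0.003,"y":0.004,"z":0.09,"ax":0,"ay":0,"az":0},{"x":-0.003,"y":0.004,"z":0.09,"ax":0,"ay":0,"az":0},{"x":-0.003,"y":0.004,"z":0.09,"ax":0,"ay":0,"az":0}]'
python3 - <<'E'
from wseg import *
print(get_obs()["eef_pos"])
im,c=shot("wrist","w20.png"); print(proj("wrist",(.646,.2275,.056),c))
h=cv2.cvtColor(im,cv2.COLOR_BGR2HSV); m=cv2.inRange(h,(0,0,0),(179,255,45))|cv2.inRange(h,(35,30,40),(80,255,255))
m[:, :200]=0; m[:,325:]=0; m[260:]=0
hl=cv2.convexHull(max(cv2.findContours(m,0,1)[0],key=cv2.contourArea)).reshape(-1,2)
P=np.array([onz("wrist",u,v,.056,c)[:2] for u,v in hl])*1000; print(P.min(0),P.max(0),P.mean(0))
E
```

```text
t: 35.75
eef_pos: [0.6467, 0.2251, 0.0957]
tool_rot: [-0.0, 0.001, 1.0, -0.0]
contact_force: [1.6, -0.3, -0.1]
gripper_width: 0.999
grasp_force: 0.0
[0.64668545 0.22506381 0.09571154]
(np.float64(260.3280071748415), np.float64(216.0680130004079))
[616.57421134 206.40108309] [668.50330204 248.90817523] [642.89171445 227.22477206]
```

```bash
python3 -m jog '[{"x":0,"y":0.002,"z":0.02,"ax":0,"ay":0,"az":0},{"x":0,"y":0.002,"z":0.035,"ax":0,"ay":0,"az":0},{"x":0,"y":0.002,"z":0.048,"ax":0,"ay":0,"az":0},{"x":0,"y":0.002,"z":0.052,"ax":0,"ay":0,"az":0},{"x":0,"y":0.002,"z":0.052,"ax":0,"ay":0,"az":0}]'
python3 -m jog '[{"x":0,"y":0,"z":0,"ax":0,"ay":0,"az":0},{"x":0,"y":0,"z":0,"ax":0,"ay":0,"az":0},{"x":0,"y":0,"z":0,"ax":0,"ay":0,"az":0},{"x":0,"y":0,"z":0,"ax":0,"ay":0,"az":0},{"x":0,"y":0,"z":0,"ax":0,"ay":0,"az":0},{"x":0,"y":0,"z":0,"ax":0,"ay":0,"az":0},{"x":0,"y":0,"z":0,"ax":0,"ay":0,"az":0},{"x":0,"y":0,"z":0,"ax":0,"ay":0,"az":0}]' 0 40
python3 -m jog '[{"x":0,"y":0,"z":-0.003,"ax":0,"ay":0,"az":0},{"x":0,"y":0,"z":-0.01,"ax":0,"ay":0,"az":0},{"x":0,"y":0,"z":-0.02,"ax":0,"ay":0,"az":0},{"x":0,"y":0,"z":-0.04,"ax":0,"ay":0,"az":0},{"x":0,"y":0,"z":-0.07,"ax":0,"ay":0,"az":0},{"x":0,"y":0,"z":-0.09,"ax":0,"ay":0,"az":0},{"x":0,"y":0,"z":-0.09,"ax":0,"ay":0,"az":0},{"x":0,"y":0,"z":-0.09,"ax":0,"ay":0,"az":0}]'
```

```text
t: 36.3
eef_pos: [0.6463, 0.2284, 0.0427]
tool_rot: [-0.001, -0.0, 1.0, -0.0]
contact_force: [-0.3, 0.5, 0.7]
gripper_width: 1.0
grasp_force: 0.0
t: 37.1
eef_pos: [0.6473, 0.2289, 0.0443]
tool_rot: [0.001, -0.0, 1.0, 0.0]
contact_force: [-0.4, -0.2, 6.0]
gripper_width: 0.497
grasp_force: 40.4
t: 37.9
eef_pos: [0.6467, 0.2287, 0.1337]
tool_rot: [0.0, -0.0, 1.0, 0.0]
contact_force: [-0.1, 0.8, -1.6]
gripper_width: 0.49
grasp_force: 40.7
```

```bash
python3 -m jog '[{"x":0.005,"y":-0.01,"z":0,"ax":0,"ay":0,"az":0},{"x":0.016,"y":-0.032,"z":0,"ax":0,"ay":0,"az":0},{"x":0.033,"y":-0.066,"z":0,"ax":0,"ay":0,"az":0},{"x":0.052,"y":-0.104,"z":0,"ax":0,"ay":0,"az":0},{"x":0.071,"y":-0.142,"z":0,"ax":0,"ay":0,"az":0},{"x":0.09,"y":-0.18,"z":0,"ax":0,"ay":0,"az":0},{"x":0.109,"y":-0.218,"z":0,"ax":0,"ay":0,"az":0},{"x":0.128,"y":-0.256,"z":0,"ax":0,"ay":0,"az":0},{"x":0.147,"y":-0.292,"z":0,"ax":0,"ay":0,"az":0},{"x":0.163,"y":-0.324,"z":0,"ax":0,"ay":0,"az":0},{"x":0.175,"y":-0.348,"z":0,"ax":0,"ay":0,"az":0},{"x":0.183,"y":-0.362,"z":0,"ax":0,"ay":0,"az":0}]'
python3 -m jog '[{"x":0,"y":0,"z":0,"ax":0,"ay":0,"az":0},{"x":0,"y":0,"z":0,"ax":0,"ay":0,"az":0},{"x":0,"y":0,"z":0,"ax":0,"ay":0,"az":0},{"x":0,"y":0,"z":0,"ax":0,"ay":0,"az":0}]'
python3 - <<'E'
from wseg import *
im,c=shot("wrist","w21.png"); print(get_obs()["eef_pos"])
wb(im,c,(190,100,325,215),(0,0,60),(179,60,255),.05,"white")
h=cv2.cvtColor(im,cv2.COLOR_BGR2HSV); m=cv2.inRange(h,(0,0,0),(179,255,45))|cv2.inRange(h,(35,30,40),(80,255,255))
m[:, :212]=0; m[:,300:]=0; m[320:]=0
for v in range(150,330,12):
    xs=np.flatnonzero(m[v]); print(v,xs.min() if len(xs) else 0,xs.max() if len(xs) else 0,end="; ")
E
```

```text
t: 39.1
eef_pos: [0.4605, -0.1362, 0.1322]
tool_rot: [-0.002, 0.002, 1.0, -0.0]
contact_force: [-0.0, 0.9, -1.9]
gripper_width: 0.496
grasp_force: 40.7
t: 39.5
eef_pos: [0.4641, -0.1322, 0.1331]
tool_rot: [-0.0, -0.001, 1.0, 0.0]
contact_force: [0.6, 0.4, -0.8]
gripper_width: 0.495
grasp_force: 40.7
[ 0.46408935 -0.13230881  0.13314992]
white px [253. 182.] circ 461.1 -134.1 29.7 ell [ 463.9 -134.2] [53.8 63.5] rect [ 456.4 -134.4] [50.  54.5]
150 0 0; 162 0 0; 174 0 0; 186 0 0; 198 242 268; 210 233 276; 222 228 284; 234 220 291; 246 212 299; 258 212 299; 270 212 299; 282 212 299; 294 212 212; 306 0 0; 318 0 0;
```

```bash
python3 -m jog '[{"x":0,"y":-0.0015,"z":0.012,"ax":0,"ay":0,"az":0},{"x":0,"y":-0.0015,"z":0.026,"ax":0,"ay":0,"az":0},{"x":0,"y":-0.0015,"z":0.038,"ax":0,"ay":0,"az":0},{"x":0,"y":-0.0015,"z":0.05,"ax":0,"ay":0,"az":0},{"x":0,"y":-0.0015,"z":0.06,"ax":0,"ay":0,"az":0},{"x":0,"y":-0.0015,"z":0.068,"ax":0,"ay":0,"az":0},{"x":0,"y":-0.0015,"z":0.073,"ax":0,"ay":0,"az":0},{"x":0,"y":-0.0015,"z":0.077,"ax":0,"ay":0,"az":0},{"x":0,"y":-0.0015,"z":0.077,"ax":0,"ay":0,"az":0},{"x":0,"y":-0.0015,"z":0.077,"ax":0,"ay":0,"az":0}]'
python3 -m jog '[{"x":0,"y":0,"z":0.001,"ax":0,"ay":0,"az":0},{"x":0,"y":0,"z":0.002,"ax":0,"ay":0,"az":0},{"x":0,"y":0,"z":0.002,"ax":0,"ay":0,"az":0},{"x":0,"y":0,"z":0.002,"ax":0,"ay":0,"az":0}]'
```

```text
t: 40.55
eef_pos: [0.464, -0.1349, 0.0565]
tool_rot: [0.0, -0.0, 1.0, -0.0]
contact_force: [-0.1, -0.6, -1.7]
gripper_width: 0.49
grasp_force: 40.7
t: 40.95
eef_pos: [0.4638, -0.1348, 0.0544]
tool_rot: [0.0, -0.0, 1.0, -0.0]
contact_force: [0.4, 0.1, -0.9]
gripper_width: 0.489
grasp_force: 40.7
```

```bash
python3 -m jog '[{"x":0,"y":0.001,"z":0.001,"ax":0,"ay":0,"az":0},{"x":0,"y":0.001,"z":0.002,"ax":0,"ay":0,"az":0},{"x":0,"y":0.001,"z":0.002,"ax":0,"ay":0,"az":0},{"x":0,"y":0.001,"z":0.002,"ax":0,"ay":0,"az":0}]'
```

```text
t: 41.35
eef_pos: [0.4644, -0.1339, 0.0531]
tool_rot: [0.001, -0.0, 1.0, -0.0]
contact_force: [-1.7, -0.3, 9.0]
gripper_width: 0.493
grasp_force: 41.7
```

Contact at the expected height; release, retreat and check.

```bash
python3 -m jog '[{"x":0,"y":0,"z":0,"ax":0,"ay":0,"az":0},{"x":0,"y":0,"z":0,"ax":0,"ay":0,"az":0},{"x":0,"y":0,"z":0,"ax":0,"ay":0,"az":0},{"x":0,"y":0,"z":0,"ax":0,"ay":0,"az":0},{"x":0,"y":0,"z":0,"ax":0,"ay":0,"az":0},{"x":0,"y":0,"z":0,"ax":0,"ay":0,"az":0},{"x":0,"y":0,"z":-0.01,"ax":0,"ay":0,"az":0},{"x":0,"y":0,"z":-0.04,"ax":0,"ay":0,"az":0},{"x":0,"y":0,"z":-0.08,"ax":0,"ay":0,"az":0},{"x":0,"y":0,"z":-0.12,"ax":0,"ay":0,"az":0},{"x":0,"y":0,"z":-0.15,"ax":0,"ay":0,"az":0},{"x":0,"y":0,"z":-0.15,"ax":0,"ay":0,"az":0}]' 1
python3 -m jog '[{"x":0,"y":0,"z":0,"ax":0,"ay":0,"az":0},{"x":0,"y":0,"z":0,"ax":0,"ay":0,"az":0},{"x":0,"y":0,"z":0,"ax":0,"ay":0,"az":0},{"x":0,"y":0,"z":0,"ax":0,"ay":0,"az":0}]'
python3 - <<'E'
from wseg import *
im,c=shot("wrist","w22.png")
wb(im,c,(190,100,325,250),(0,0,60),(179,60,255),.05,"white")
wb(im,c,(205,100,320,250),(0,0,0),(179,255,45),.065,"ros")
wb(im,c,(130,80,390,260),(12,60,50),(30,131,255),.004,"sq")
wb(im,c,(60,40,220,240),(0,100,30),(10,255,255),.063,"clay")
wb(im,c,(60,40,200,240),(0,0,0),(179,255,45),.079,"cactus")
E
```

```text
t: 42.55
eef_pos: [0.4665, -0.1344, 0.2073]
tool_rot: [0.004, 0.0, 1.0, -0.001]
contact_force: [-0.3, 0.4, 0.9]
gripper_width: 1.0
grasp_force: 0.0
t: 42.95
eef_pos: [0.4631, -0.1337, 0.2013]
tool_rot: [-0.001, -0.0, 1.0, 0.0]
contact_force: [-0.1, 0.1, 0.5]
gripper_width: 1.001
grasp_force: 0.0
white px [257. 180.] circ 472.7 -134.0 19.0 ell [ 472.9 -134. ] [37.5 37.8] rect [ 472.9 -133.6] [36.8 36.5]
ros px [254. 172.] circ 462.5 -134.7 23.5 ell [ 463.7 -133.9] [41.5 48.2] rect [ 460.2 -135. ] [41.6 42.3]
sq px [267. 158.] circ 464.9 -131.1 66.1 ell [ 464.7 -130.9] [119.2 127.2] rect [ 465.4 -132.1] [96.2 96.8]
clay px [122.  84.] circ 367.5 -278.2 39.6 ell [ 369.2 -283.4] [63.6 88.6] rect [ 367.5 -273.7] [63.8 68.3]
cactus px [104.  84.] circ 368.7 -283.7 28.8 ell [ 369.9 -285.4] [46.7 61.3] rect [ 367.5 -280. ] [49.3 49.3]
```

```bash
python3 -c "
from station import *
print(hand_in())"
```

```text
the job is handed in; nothing more can be done
None
```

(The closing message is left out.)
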